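# Load the spring-loaded tin dispenser

## Task

Load both slim food tins, standing up along the chute, into the leaning red tin dispenser: first the dark green tin, pushed down against the sprung platform until the steel catch snaps over its lid and holds it without you, then the white one on top of it, pushed down until the catch snaps over its lid in turn. Let go and leave the dispenser holding both, and do not disturb the other things on the worktop.

Things in the scene. Friction and masses are not known exactly. Their poses are not given: they have to be found in the camera images.
- green_tin_mid (a point): Slim upright food tin with a dark green label, diameter 57 mm, height 72 mm, about 0.18 kg; the point is its centre, half-way up; z is the tin's axis. Goes in first.
- white_tin_mid (a point): Slim upright food tin with a mostly white, pale green label, diameter 57 mm, height 72 mm, about 0.18 kg; the point is its centre, half-way up; z is the tin's axis. Goes in second.
- chute: Dispenser's chute (red casing below, steel V trough above) on a fixed black foot. Origin at the mouth, 178 mm above the worktop, on the axis of a tin lying in the trough. z: up and out along the chute, leaning 30 degrees from vertical to the front, roughly toward the robot; x: to the back and up; y: sideways, level.
- trough_top (a point): Top end of the trough's spine, at x = -43, z = +40 mm of the chute; same axes. The trough is a 90 degree V that cradles a tin from the -x side; its edges reach x = -16, y = +-25 mm. A back strip at x = +35 mm leaves 6 mm of play behind the tin.
- casing_top (a point): Top of the closed casing on the chute's axis, at z = -75 mm of the chute; same axes. Above it the sides (+-y) are open to the fingers; below it side walls stand at y = +-34 mm, down to z = -174 mm.
- platform (a joint): Sprung platform (black disc, 51 mm across) in the chute: metres pushed down along the chute. At 0 its top is at z = -22 mm of the chute; travel 0.140. Spring 3.0 N at 0 plus 35 N/m: it rises again with what stands on it unless held or caught. One caught tin: 0.054; two: 0.126.
- catch (a joint): Steel spring bolt at the chute's back (+x), metres pushed back from full reach (0) to 0.012; 1.8 N at 0 plus 150 N/m. A tin pushed down its sloping top moves it aside; it snaps out over a lid that is below z = -4 mm of the chute. When the next tin moves it aside, the tin below rises against that one and both go down together. About 10 N of push is enough.
- catch_nose (a point): Nose of the catch, moving with it: at full reach x = +22, z = -2 mm of the chute; same axes. Its slope runs back from there to x = +36, z = +20 mm; its black housing (32 mm wide, x = 35 to 59 mm) rises to z = +27 mm.
- mug: Bystander: light blue mug, 82 x 117 x 91 mm, loose; origin under its centre.
- short_tin: Bystander: short wide tin, red and blue label, 75 mm across, 58 mm high, loose; origin under its centre. Not to be loaded.
- kitchen_timer: Bystander: white and red wind-up timer, 72 mm across, 62 mm high, loose; origin under its centre.
- match_box: Bystander: red matchbox, 53 x 35 x 14 mm, loose; origin under its centre.
Mind the look-alikes: they are no part of the job. What is shaped like the part that bears green_tin_mid but purple is not meant. What is shaped like the part that bears white_tin_mid but turquoise is not meant.

How it is judged:
By the outcome, as a careful person would: the job done as asked, in the order asked, and still so for the second after the job is handed in, with the robot touching nothing.
It also fails if it takes over 61 s, if anything falls off the work surface, if the arm or the gripper's body presses on something with over 40 N, if the wrist force passes 120 N, or if a joint passes its speed limit or range.

## Robot

A 6-joint arm with a two-finger parallel gripper is mounted at the origin on a cart in front of the work surface, level with it; the furniture and walls round the work are solid. World frame = base frame: x ahead of the robot, y to its left, z up, the work surface at z = 0. Lengths are in m, angles in degrees, forces in N, time in s.
With the tool pointing down it reaches from about 0.25 to 0.775 m from the base axis. Payload 4 kg.
Tool frame: the origin (TCP) lies midway between the tips of the shut fingers; the grasp point (between the pads) lies 19 mm behind it; z points along the fingers, y is the line along which they close (so a half turn about z gives the same grasp; the last joint's range is limited). The gripper opens to 85 mm and grips with 20 to 120 N. Pads are 22 mm wide; open, the fingers measure 114 mm over their backs; the gripper's body (76 mm by 85 mm) begins 54 mm behind the grasp point. The pads swing forward as they close: fully open they stand 13 mm farther back than shut.
Start: joints at [65.311, 4.996, 78.535, -0, 96.463, -5.907], TCP at [0.177, 0.521, 0.231] pointing down, gripper open.
Joint ranges: [-177.83, 177.83], [-43.37, 116.18], [15.69, 146.23], [-61.86, 241.86], [9.47, 152.12], [-147.06, 147.06]. Speed limits (degrees/s): [159.86, 159.86, 180, 180, 180, 180].

## Interface

Orientations are given as a 3x3 rotation matrix whose columns are the frame's x, y, z axes.
In Python, from cell import r, vision gives the robot as it stands.
- The arm moves only by the tool apply_moves, never from a script. Its argument "plan" is a list of rows, each a list of 5 numbers: the opening, from 0 (shut) to 1 (fully open), then the shift along the tool's x, y, z in mm, then the turn about the tool's z in rad. In form: [[fingers, tx, ty, tz, twist], ...]. A call has 1 to 10 rows; each row shifts and turns the commanded pose from where the row before left it, along the tool's axes as they then stand; what a row does not reach is not made up. A row lasts 1/8 s, in which the tool goes at most 62.5 mm and 10.7 degrees, less where a joint would pass 70% of its speed; a pose out of reach is approached as far as the arm can. A call with a gripper value outside its range is refused whole. The fingers move at their own pace and stop on an object; "grip_force" is the grip in N (left out, the last holds). Time passes only in rows, so rows that do not move let the fingers close. It gives the time, the measured TCP pose, the force, the opening and the grip force at its end, in the units of the state.
- r.state(): the state, without advancing time (a new reading comes with each control period).
- vision.read_camera(name): name is "side" or "top" or "wrist"; returns the picture (480x640x3 uint8, blue, green, red); there is no depth.
- vision.camera_model(name): a dict with "mtx" (3x3 intrinsics, pixels), "T" (4x4, takes a point from camera to world coordinates). Camera axes: x right, y up, looking along -z (the intrinsics and any distortion apply to the point x, -y, -z); pixel columns grow to the right and rows downward; lengths in m; the calibration is good to about 2 mm. The wrist camera is an equidistant fisheye: a pixel r from the principal point sees the ray r / f radians off the axis. A picture is of the moment at which its call begins: read the wrist's pose just before it. camera_model takes no time and is no camera call; for the wrist camera it gives the pose at the moment of the call.
- r.close_job(): hands the job in; it is judged then, once.
The state is a dict: "time": time; "qpos": joint angles; "dq": joint speeds; "joint_efforts": joint torques, N m; "ee_pos": TCP position; "orientation": TCP orientation; "force": force on the tool from outside, world axes, zero at the start; "ft_torque": the same for the moment, N m; "gripper_width": finger opening in m; "finger_force": force on a finger pad.
Only numpy, scipy, OpenCV 4.12 (cv2) and the standard library are available. Lean on these libraries where they do the work, as an engineer would, in place of code of your own. Each camera call takes 0.05 s, during which the arm holds its last target. There are 200 camera calls.

## Working session

There is one attempt and no reset: what is moved stays moved. The work goes in short steps, Python scripts to look and compute and a tool call to move; the robot and the scene stay as the last step left them, time stands still between calls to the robot, and variables do not carry over. Pictures are saved under pics/ and viewed, at most 10 in all, crops included, and the job is handed in when it is done.

Besides the shell and the picture viewer there is one more tool, called after ">>>" as name(argument=value, ...) on one line, values as JSON. apply_moves: Moves the arm, as the interface text tells. Its arguments: {"type":"object","properties":{"plan":{"type":"array"},"grip_force":{"type":"number"}},"required":["plan"]}

```bash
mkdir -p pics; ls
python3 - <<'E'
from cell import r, vision
import cv2, numpy as np
s=r.state(); print(s['time'],s['ee_pos'],np.round(s['orientation'],3).tolist())
for n in ("side","top"):
    cv2.imwrite(f"pics/{n}0.png",vision.read_camera(n)); m=vision.camera_model(n)
    print(n,np.round(m['mtx'],1).tolist(),np.round(m['T'],3).tolist(),[k for k in m])
E
```

```text
pics
0.0 [0.17684404 0.52026286 0.23011056] [[-0.947, 0.322, -0.001], [0.322, 0.947, -0.002], [0.0, -0.002, -1.0]]
side [[475.4, 0.0, 315.2], [0.0, 475.4, 228.1], [0.0, 0.0, 1.0]] [[0.99, 0.091, -0.11, 0.302], [-0.142, 0.505, -0.852, -0.963], [-0.022, 0.858, 0.512, 0.586], [0.0, 0.0, 0.0, 1.0]] ['mtx', 'T']
top [[589.8, 0.0, 316.8], [0.0, 589.8, 232.2], [0.0, 0.0, 1.0]] [[0.186, 0.947, -0.261, 0.037], [-0.983, 0.18, -0.045, -0.286], [0.005, 0.264, 0.964, 1.466], [0.0, 0.0, 0.0, 1.0]] ['mtx', 'T']
```

View pics/side0.png

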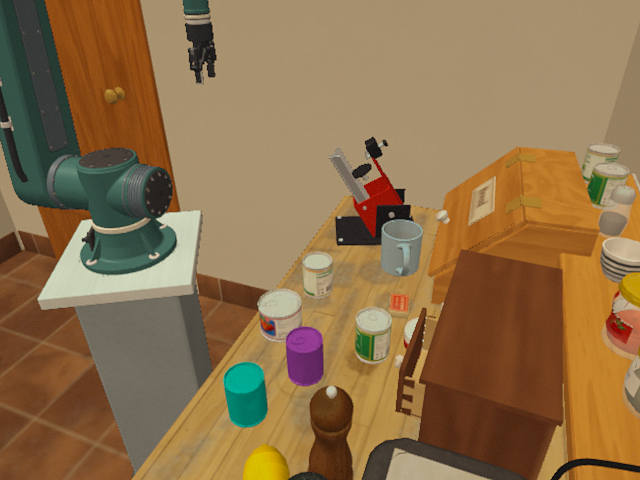

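View pics/top0.png

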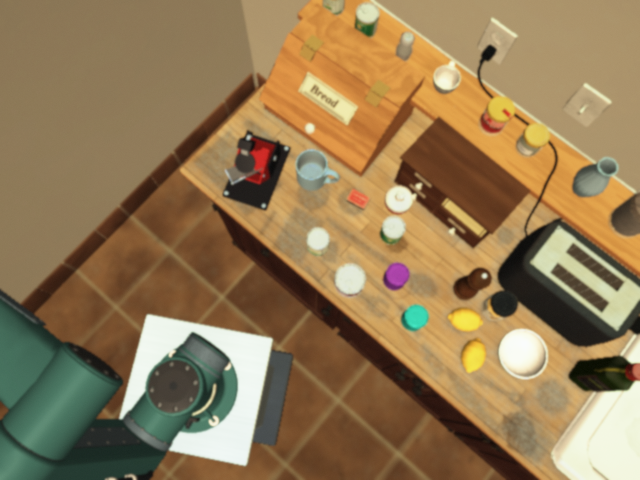

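Side: white tin at about (317,275), green (373,335), dispenser (370,195). Top: white tin (318,240), green (392,230), dispenser (255,165). Next, a zoomed mosaic to get precise points.

Run:
```python
import cv2,numpy as np
s=cv2.imread("pics/side0.png");t=cv2.imread("pics/top0.png")
def c(im,x,y,w,h,k):
    o=cv2.resize(im[y:y+h,x:x+w],None,fx=k,fy=k,interpolation=cv2.INTER_CUBIC)
    for i in range(0,w,10):cv2.line(o,(i*k,0),(i*k,8 if (x+i)%50 else 16),(0,255,255),1)
    for i in range(0,h,10):cv2.line(o,(0,i*k),(8 if (y+i)%50 else 16,i*k),(0,255,255),1)
    cv2.putText(o,f"{x},{y} x{k}",(20,12),0,.4,(0,0,255),1);return o
M=np.zeros((600,800,3),np.uint8)
def put(o,x,y):M[y:y+o.shape[0],x:x+o.shape[1]]=o
put(c(s,325,130,100,120,4),0,0)
put(c(t,215,120,80,95,5),400,0)
put(c(s,300,250,100,40,3),0,480)
put(c(s,350,300,50,40,3),300,480)
put(c(t,300,210,115,40,3),450,480)
cv2.imwrite("pics/m.png",M)
```

```text
(no output)
```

View pics/m.png

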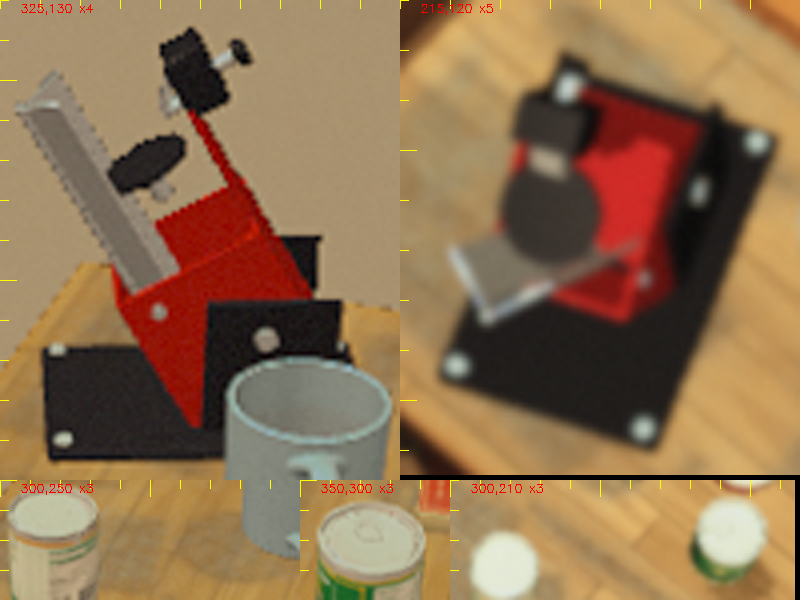

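Mosaic: lids at side (318,261)/(374,320), top (318,239)/(394,226); platform disc at side (362,171), top (245,163); the foot's bolts are visible for the heading.

```bash
cat > h.py <<'E'
from cell import r, vision
import numpy as np, cv2
MD={n:vision.camera_model(n) for n in("side","top")}
def ray(n,p,m=None):
    m=m or MD[n];K=m['mtx'];T=np.array(m['T'])
    d=np.array([(p[0]-K[0][2])/K[0][0],-(p[1]-K[1][2])/K[1][1],-1.])
    d=T[:3,:3]@d;return T[:3,3],d/np.linalg.norm(d)
def plane(n,p,z):
    o,d=ray(n,p);return o+d*(z-o[2])/d[2]
def tri(ps,pt):
    A=np.zeros((3,3));b=np.zeros(3)
    R=[ray("side",ps),ray("top",pt)]
    for o,d in R:
        P=np.eye(3)-np.outer(d,d);A+=P;b+=P@o
    x=np.linalg.solve(A,b);return x,[np.linalg.norm(np.cross(x-o,d)) for o,d in R]
def chuteR(a):  # a = world heading of the lean (horizontal direction the chute leans toward)
    h=np.array([np.cos(a),np.sin(a),0]);u=np.array([0,0,1.])
    z=np.cos(np.pi/6)*u+np.sin(np.pi/6)*h
    x=-np.cos(np.pi/6)*h+np.sin(np.pi/6)*u
    return np.column_stack([x,np.cross(z,x),z])
def proj(n,X):
    m=MD[n];T=np.array(m['T']);c=T[:3,:3].T@(np.array(X)-T[:3,3]);K=m['mtx']
    return np.array([K[0][2]+K[0][0]*c[0]/-c[2],K[1][2]-K[1][1]*c[1]/-c[2]])
E
python3 - <<'E'
from h import *
np.set_printoptions(precision=4,suppress=True)
print("white lid",*tri((318,261.3),(318,238.7)),plane("side",(318,261.3),.072),plane("top",(318,238.7),.072))
print("green lid",*tri((373.7,320),(393.7,225.7)),plane("side",(373.7,320),.072),plane("top",(393.7,225.7),.072))
P,e=tri((362,170.8),(245,162.6));print("platform",P,e)
B=[plane("top",(215+x/5-80,120+y/5),.01) for x,y in((567,87),(757,143),(643,428),(457,366))]
print(np.array(B))
for a,b in((0,3),(1,2)):
    d=B[b]-B[a];print("heading",np.degrees(np.arctan2(d[1],d[0])),np.linalg.norm(d))
for a,b in((0,1),(3,2)):
    d=B[a]-B[b];print("heading cross",np.degrees(np.arctan2(d[1],d[0]))+90,np.linalg.norm(d))
# orientation fit by reprojection: unknown origin + heading
from scipy.optimize import least_squares
side=lambda x,y:(325+x/4,130+y/4); top=lambda x,y:(215+(x-400)/5,120+y/5)
obs=[("side",(0,0,-22),(362,170.8)),("top",(0,0,-22),(245,162.6)),
("top",(-43,0,40),top(488,318)),("side",(-16,-25,40),side(18,110)),("top",(-16,25,40),top(450,250)),("top",(22,0,-2),top(546,170)),("side",(-16,25,40),side(56,72))]
def f(p,full=False):
    R=chuteR(p[3]);o=p[:3]
    return np.concatenate([proj(n,o+R@np.array(l)/1000)-q for n,l,q in obs])
best=min((least_squares(f,[*P[:2],.178,a],loss='soft_l1') for a in np.radians([-150,-110,-70,-30])),key=lambda s:s.cost)
print(best.x,np.degrees(best.x[3]),best.cost);print(f(best.x).reshape(-1,2))
E
```

```text
white lid [ 0.4    -0.227   0.0692] [np.float64(0.0013501587050231073), np.float64(0.001350158705022984)] [ 0.4008 -0.2304  0.072 ] [ 0.3979 -0.2272  0.072 ]
green lid [ 0.4654 -0.4042  0.0697] [np.float64(0.0004833156933293725), np.float64(0.00048331569332927724)] [ 0.4641 -0.4069  0.072 ] [ 0.4652 -0.4041  0.072 ]
platform [ 0.529  -0.0256  0.1569] [np.float64(0.0015843793325518846), np.float64(0.0015843793325519596)]
[[ 0.6546  0.0103  0.01  ]
 [ 0.642  -0.096   0.01  ]
 [ 0.4747 -0.0697  0.01  ]
 [ 0.4898  0.0326  0.01  ]]
heading 172.31011711633997 0.16631046659103502
heading 171.0602341085089 0.16930575134261774
heading cross 173.23388152622493 0.10707171586871937
heading cross 171.6290235057321 0.103372063641083
[ 0.516  -0.0228  0.1749 -3.2747] -187.6249429295597 12.24315028587948
[[-1.7639  0.5043]
 [-0.5415  0.2169]
 [ 0.0104  0.225 ]
 [11.06   -0.7858]
 [ 0.1595 -0.5928]
 [ 0.2199  0.8094]
 [ 0.3113 -0.0219]]
```

>>> apply_moves(plan=[[1,0,0,-15,-0.095],[1,0,0,-15,-0.095],[1,-20,-44,0,0],[1,-20,-44,0,0],[1,-20,-44,0,0],[1,-20,-44,0,0],[1,-20,-44,0,0],[1,-20,-44,0,0],[1,-20,-44,0,0],[1,-20,-44,0,0]], grip_force=60)

```text
time: 1.35
ee_pos: [0.2871, 0.1486, 0.261]
orientation: [[-0.991, 0.137, 0.0], [0.137, 0.991, -0.0], [-0.0, 0.0, -1.0]]
force: [1.4, 0.3, 0.5]
gripper_width: 0.0853
finger_force: 0.0
```

>>> apply_moves(plan=[[1,-20,-44,0,0],[1,-20,-44,0,0],[1,-20,-44,0,0],[1,-20,-44,0,0],[1,-20,-44,0,0],[1,-20,-44,0,0],[1,-20,-44,0,0],[1,-20,-44,0,0],[1,-20,-44,10,0],[1,-20,-44,20,0]])

```text
time: 2.6
ee_pos: [0.4254, -0.3151, 0.2315]
orientation: [[-0.99, 0.138, 0.001], [0.138, 0.99, -0.001], [-0.002, -0.001, -1.0]]
force: [1.4, 0.6, 1.1]
gripper_width: 0.0854
finger_force: 0.0
```

```bash
cat >> h.py <<'E'
def tool(dst):  # world target for TCP -> remaining tool shift in mm
    s=r.state();R=np.array(s['orientation']);return np.round(R.T@(np.array(dst)-s['ee_pos'])*1000,1)
def head():
    x=np.array(r.state()['orientation'])[:,0];return np.degrees(np.arctan2(x[1],x[0]))
def wpix(X,m):
    T=np.array(m['T']);c=T[:3,:3].T@(np.array(X)-T[:3,3]);c=c*[1,-1,-1]
    th=np.arctan2(np.hypot(c[0],c[1]),c[2]);ph=np.arctan2(c[1],c[0]);K=m['mtx']
    return np.array([K[0][2]+K[0][0]*th*np.cos(ph),K[1][2]+K[1][1]*th*np.sin(ph)])
E
python3 - <<'E'
from h import *
s=r.state();print(s['time'],s['ee_pos'],head(),s['qpos'],s['gripper_width'],s['force'])
print(tool([.4655,-.4045,.06]))
m=vision.camera_model("wrist");im=vision.read_camera("wrist");print(np.array(m['mtx']).tolist(),np.round(m['T'],3).tolist())
print("green lid expected",wpix([.4655,-.4045,.072],m))
cv2.imwrite("pics/w1.png",im)
E
```

```text
2.6 [ 0.42542537 -0.31507782  0.23145249] 172.08975087640414 [-4.26727542e+01  2.29070612e+00  8.13802460e+01  1.78777992e-02
  9.62319904e+01 -1.24760517e+02] 0.08541037432597498 [1.37270843 0.60684014 1.11548862]
[-51.7 -82.9 171.6]
[[371.64829954431775, 0.0, 320.72501833024404], [0.0, 371.64829954431775, 235.56129817738184], [0.0, 0.0, 1.0]] [[0.138, -0.944, -0.3, 0.348], [0.99, 0.131, 0.043, -0.305], [-0.001, -0.303, 0.953, 0.374], [0.0, 0.0, 0.0, 1.0]]
green lid expected [229.4952753  271.71059587]
```

View pics/w1.png

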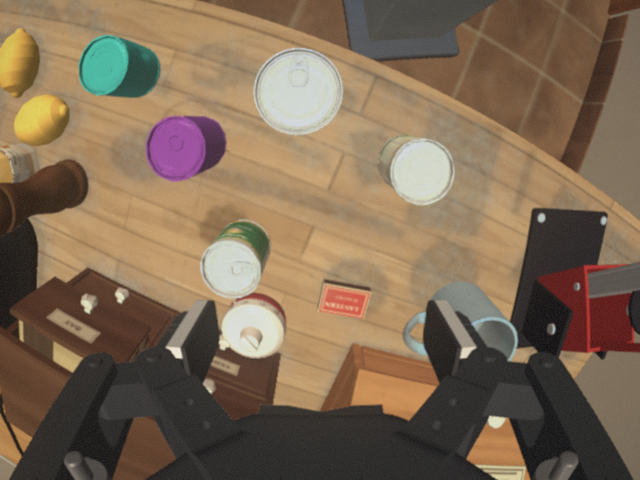

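Wrist view: green lid at (231,265), white lid (421,171), timer just behind the green tin at (255,325), drawer cabinet lower left. Lid lies ~5 mm nearer the robot than predicted; I'll check cabinet clearance.

Run:
```python
from h import *
print(tri((460,252),(405,158)),tri((425,378),(484,213)))
s=r.state();print(s['ee_pos'],s['time'],tool([.4632,-.4035,.06]))
m=vision.camera_model("wrist");im=vision.read_camera("wrist")
print("exp",wpix([.4655,-.4045,.072],m),wpix([.4,-.2275,.072],m))
g=cv2.cvtColor(im,cv2.COLOR_BGR2GRAY)
c=cv2.HoughCircles(cv2.medianBlur(g,5),cv2.HOUGH_GRADIENT,1,40,param1=100,param2=25,minRadius=26,maxRadius=42)
print(c)
```

```text
(array([ 0.59884401, -0.3956299 ,  0.17926504]), [np.float64(0.0015654469634516879), np.float64(0.0015654469634518654)]) (array([ 0.4909113 , -0.59727121,  0.15466589]), [np.float64(0.017582869995168306), np.float64(0.01758286999516828)])
[ 0.42493828 -0.3193376   0.22578991] 2.65 [-50.5 -77.8 165.6]
exp [232.95724145 275.56741863] [427.6718484  174.43646058]
[[[427.5 172.5  28.6]
  [234.5 271.5  31.1]
  [177.5 150.5  30.8]
  [259.5 329.5  32.4]
  [119.5  71.5  37. ]]]
```

>>> apply_moves(plan=[[1,-17,-26,20,0],[1,-17,-26,20,0],[1,-16,-26,20,0],[1,0,0,35,0],[1,0,0,35,0],[1,0,0,25,0],[1,0,0,11,0],[1,0,0,0,0]])

```text
time: 3.7
ee_pos: [0.4635, -0.3966, 0.0649]
orientation: [[-0.991, 0.137, -0.001], [0.137, 0.991, 0.001], [0.001, 0.001, -1.0]]
force: [0.6, -0.4, 0.3]
gripper_width: 0.0854
finger_force: 0.0
```

>>> apply_moves(plan=[[0.4,0,0,0,0],[0.4,0,0,0,0],[0.4,0,0,0,0],[0.4,0,0,0,0]], grip_force=60)

```text
time: 4.2
ee_pos: [0.4657, -0.3969, 0.0712]
orientation: [[-0.991, 0.137, 0.005], [0.137, 0.991, -0.001], [-0.005, 0.0, -1.0]]
force: [-2.6, 7.8, 15.2]
gripper_width: 0.034
finger_force: 7.7
```

>>> apply_moves(plan=[[0.45,0,0,-8,0],[1,0,0,-8,0],[1,0,0,-8,0],[1,0,0,0,0],[1,0,0,0,0]])

```text
time: 4.82
ee_pos: [0.4635, -0.3973, 0.0889]
orientation: [[-0.991, 0.137, -0.0], [0.137, 0.991, 0.0], [0.0, 0.0, -1.0]]
force: [0.1, -0.3, 0.4]
gripper_width: 0.0857
finger_force: 0.0
```

Run:
```python
from h import *
s=r.state();print(s['ee_pos'],s['time'],s['force'],s['gripper_width'])
im=vision.read_camera("side");t=vision.read_camera("top");m=vision.camera_model("wrist");w=vision.read_camera("wrist")
print(proj("side",[.4625,-.4033,.072]),wpix([.4625,-.4033,.072],m))
cv2.imwrite("pics/a2.png",np.hstack([cv2.resize(im[230:400,300:460],(480,510)),cv2.resize(w[240:480,160:360],(320,384)).repeat(1,0) if 0 else cv2.copyMakeBorder(cv2.resize(w[140:480,180:480],(320,363)),0,147,0,0,0)]))
```

```text
[ 0.46352887 -0.39730397  0.0888969 ] 4.825 [ 0.12110325 -0.31603418  0.40882909] 0.08570677730712684
[372.14011518 318.61714565] [308.86891523 290.68412651]
```

View pics/a2.png

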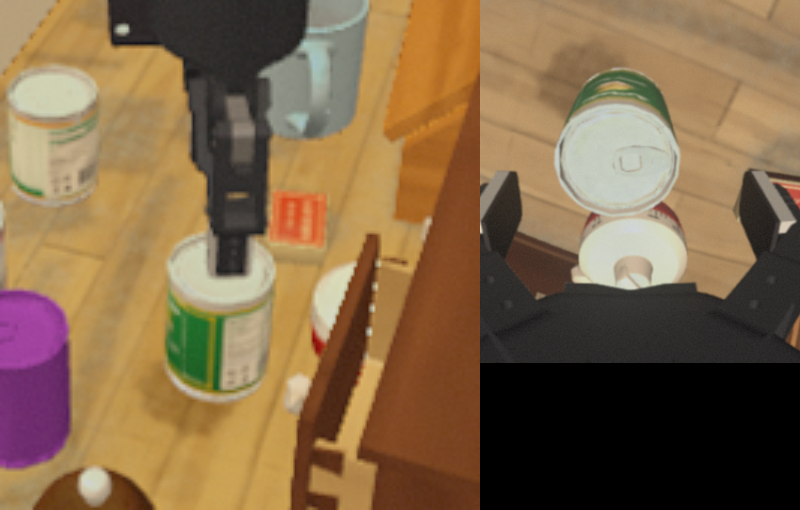

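Side/wrist: the green tin still stands at its place (lid at wrist (309,290), predicted (309,291)). Fingers only touched the lid: go deeper and 6 mm in -y.

>>> apply_moves(plan=[[1,0,-6,10,0],[1,0,0,14,0],[1,0,0,9,0],[1,0,0,0,0],[1,0,0,0,0]])

```text
time: 5.6
ee_pos: [0.4631, -0.4033, 0.0564]
orientation: [[-0.991, 0.137, 0.0], [0.137, 0.991, -0.0], [-0.0, -0.0, -1.0]]
force: [-0.2, -0.2, -0.8]
gripper_width: 0.0855
finger_force: 0.0
```

>>> apply_moves(plan=[[0.4,0,0,0,0],[0.4,0,0,0,0],[0.4,0,0,0,0],[0.4,0,0,0,0]], grip_force=60)

```text
time: 6.1
ee_pos: [0.4636, -0.4037, 0.0576]
orientation: [[-0.991, 0.137, 0.002], [0.137, 0.991, -0.002], [-0.002, -0.001, -1.0]]
force: [1.4, 0.1, 4.6]
gripper_width: 0.0547
finger_force: 64.1
```

>>> apply_moves(plan=[[0.4,0,0,-6,0],[0.4,0,0,-6,0],[0.4,0,0,0,0]])

```text
time: 6.48
ee_pos: [0.4628, -0.4033, 0.0683]
orientation: [[-0.991, 0.137, -0.0], [0.137, 0.991, 0.0], [0.0, 0.0, -1.0]]
force: [-0.5, -0.4, -1.7]
gripper_width: 0.0545
finger_force: 63.5
```

Run:
```python
from h import *
s=r.state();print(s['ee_pos'],s['force'],s['gripper_width'],s['finger_force'])
im=vision.read_camera("side")
cv2.imwrite("pics/a3.png",cv2.resize(im[250:380,320:440],(480,520),interpolation=cv2.INTER_CUBIC))
```

```text
[ 0.46280991 -0.4033021   0.06826176] [-0.49981391 -0.39915763 -1.70344639] 0.054458072021496905 63.53593826293945
```

View pics/a3.png

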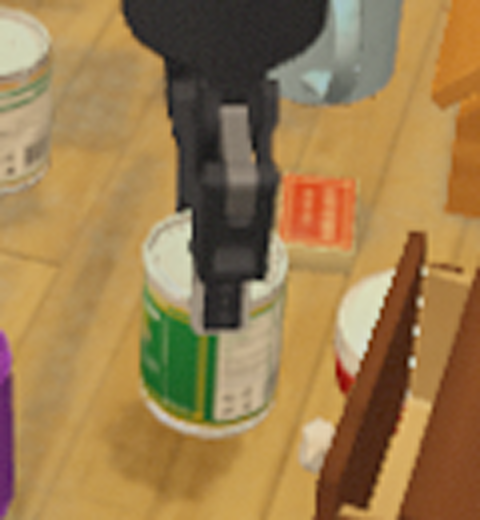

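Side view: the tin hangs in the grip above the table (weight 1.7 N read). Now tilt it over its front bottom edge.

>>> apply_moves(plan=[[0.4,0,0,6,0],[0.4,0,0,5,0],[0.4,6,0,-1.2,0],[0.4,6,0,-1.6,0],[0.4,6,0,-1,0],[0.4,6,0,-0.6,0],[0.4,6,0,-0.2,0],[0.4,6,0,0.3,0],[0.4,0,0,0,0]])

```text
time: 7.65
ee_pos: [0.4267, -0.3982, 0.0615]
orientation: [[-0.99, 0.138, -0.0], [0.138, 0.99, 0.0], [0.0, 0.0, -1.0]]
force: [-0.7, 0.2, -2.1]
gripper_width: 0.0545
finger_force: 63.6
```

>>> apply_moves(plan=[[0.4,0,0,-20,0],[0.4,0,0,-20,0],[0.4,0,0,0,0]])

```text
time: 8.02
ee_pos: [0.4284, -0.3995, 0.1038]
orientation: [[-0.991, 0.137, 0.003], [0.137, 0.991, -0.004], [-0.004, -0.003, -1.0]]
force: [-0.2, -0.4, -3.0]
gripper_width: 0.0547
finger_force: 63.9
```

Run:
```python
from h import *
s=r.state();print(s['ee_pos'],s['force'],s['gripper_width'],s['finger_force'])
im=vision.read_camera("side")
cv2.imwrite("pics/a4.png",cv2.resize(im[220:370,300:420],(480,600),interpolation=cv2.INTER_CUBIC))
```

```text
[ 0.42842919 -0.39947436  0.10379245] [-0.24899032 -0.43542793 -3.01629615] 0.05469997179648148 63.948622941970825
```

View pics/a4.png

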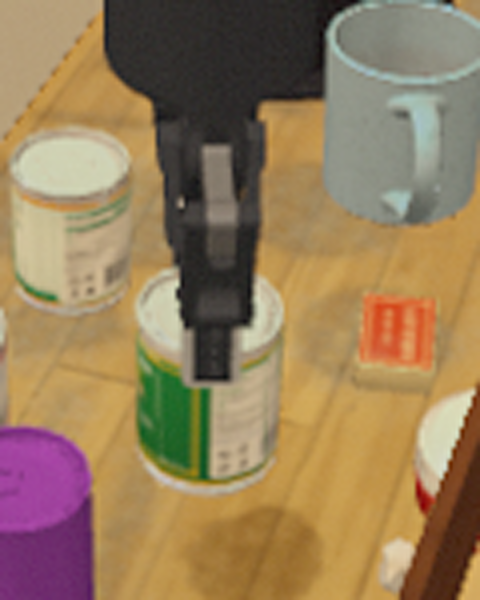

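The tin stayed upright (it dragged rather than tipped), held straight ~10 mm under the lid. I'll tilt it against the fixed trough end instead; carry it above the chute.

>>> apply_moves(plan=[[0.4,0,0,-40,0],[0.4,0,0,-42,0],[0.4,0,0,-42,0],[0.4,-2,35,-42,0],[0.4,-2,38,-40,0],[0.4,-2,38,0,0],[0.4,-2,38,0,0],[0.4,-2,38,0,0],[0.4,-2,38,0,0],[0.4,-2,38,0,0]])

```text
time: 9.32
ee_pos: [0.4771, -0.1384, 0.306]
orientation: [[-0.991, 0.137, -0.002], [0.137, 0.991, 0.001], [0.002, 0.001, -1.0]]
force: [-0.2, 0.2, -1.7]
gripper_width: 0.0545
finger_force: 64.5
```

>>> apply_moves(plan=[[0.4,-2,38,0,0],[0.4,-2,38,0,0],[0.4,-2,30,0,0],[0.4,0,15,0,0],[0.4,0,0,0,0],[0.4,0,0,0,0]], grip_force=40)

```text
time: 10.07
ee_pos: [0.4996, -0.0217, 0.3073]
orientation: [[-0.99, 0.138, -0.001], [0.138, 0.99, -0.001], [0.001, -0.001, -1.0]]
force: [-0.5, 0.3, -1.9]
gripper_width: 0.0548
finger_force: 64.4
```

Run:
```python
from h import *
s=r.state();print(s['time'],s['ee_pos'],head(),s['force'],s['qpos'])
m=vision.camera_model("wrist");w=vision.read_camera("wrist")
O=np.array([.517,-.0235,.178]);R=chuteR(np.radians(172.1))
for n,l in dict(spine=(-43,0,40),eL=(-16,25,40),eR=(-16,-25,40),h1=(35,16,27),h2=(35,-16,27),plat=(0,0,-22),h3=(59,16,27),h4=(59,-16,27)).items():
    p=wpix(O+R@np.array(l)/1000,m);print(n,np.round(p,1));cv2.circle(w,tuple(int(v) for v in np.round(p)),2,(0,255,255),-1)
print(tool([.5016,-.0214,.2545]))
cv2.imwrite("pics/w5.png",cv2.resize(w[140:440,140:540],(800,600)))
```

```text
10.075 [ 0.49964695 -0.02165411  0.30726022] 172.0420759938445 [-0.50637894  0.30358665 -1.9206744 ] [-8.95513596e+00 -1.50794034e+00  7.66738377e+01 -3.91666744e-02
  1.04865978e+02 -9.10072606e+01]
spine [322.5 176.2]
eL [359.2 213.2]
eR [285.9 213.3]
h1 [345.8 289.7]
h2 [299.4 289.8]
plat [322.4 252.1]
h3 [346.1 324.5]
h4 [299.3 324.5]
[-1.9  0.7 52.9]
```

View pics/w5.png

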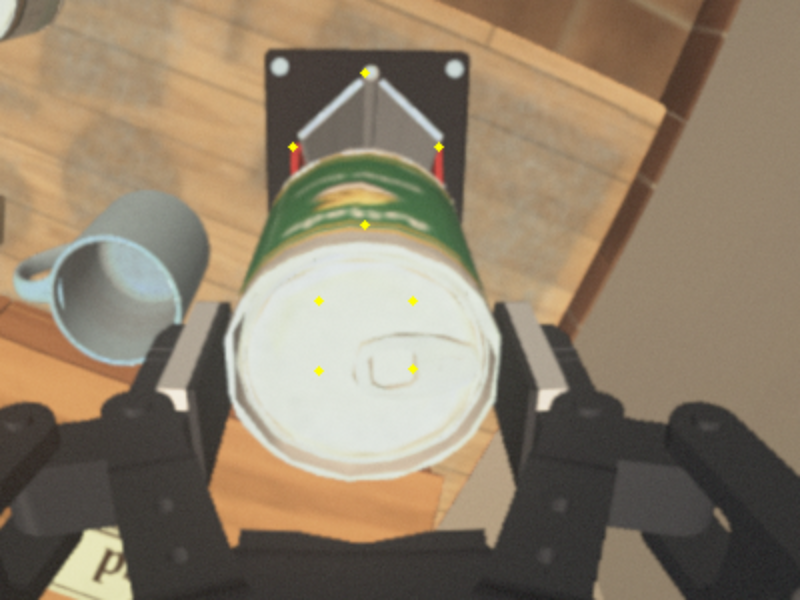

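Wrist view: trough apex at crop (369,77), edges (300,137)/(441,137), within ~2 mm of my model (shift +1.3 mm in y); tin centred in the pads. Lower into the trough end.

>>> apply_moves(plan=[[0.4,-1,2,15,0],[0.4,0,0,15,0],[0.4,0,0,10,0],[0.4,0,0,6,0],[0.4,0,0,4,0],[0.4,0,0,3,0],[0.4,0,0,0,0],[0.4,0,0,0,0]])

```text
time: 11.12
ee_pos: [0.5012, -0.019, 0.255]
orientation: [[-0.991, 0.137, 0.001], [0.137, 0.991, -0.0], [-0.001, -0.0, -1.0]]
force: [0.9, -0.6, -1.6]
gripper_width: 0.0545
finger_force: 64.4
```

>>> apply_moves(plan=[[0.4,2,-1,0,0],[0.4,2,0,0,0],[0.4,1,0,0,0],[0.4,0,0,0,0]], grip_force=30)

```text
time: 11.62
ee_pos: [0.4968, -0.0191, 0.2555]
orientation: [[-0.991, 0.137, 0.003], [0.137, 0.991, 0.0], [-0.003, 0.0, -1.0]]
force: [5.3, 0.3, -0.2]
gripper_width: 0.0547
finger_force: 64.5
```

>>> apply_moves(plan=[[0.4,3,0,0.3,0],[0.4,3,0,0.8,0],[0.4,3,0,1.2,0],[0.4,0,0,0,0]])

```text
time: 12.12
ee_pos: [0.4895, -0.0181, 0.2558]
orientation: [[-0.99, 0.137, 0.01], [0.137, 0.991, -0.001], [-0.01, 0.001, -1.0]]
force: [6.3, 0.1, 6.0]
gripper_width: 0.0549
finger_force: 65.9
```

>>> apply_moves(plan=[[0.4,2,0,1,0],[0.4,3,0,2,0],[0.4,2.5,0,2.5,0],[0.4,2,0,2.5,0],[0.4,0,0,0,0]])

```text
time: 12.75
ee_pos: [0.4826, -0.0173, 0.2522]
orientation: [[-0.99, 0.137, 0.021], [0.137, 0.991, -0.003], [-0.021, 0.0, -1.0]]
force: [8.2, -0.4, 16.7]
gripper_width: 0.0549
finger_force: 68.5
```

Run:
```python
from h import *
im=vision.read_camera("side")
cv2.imwrite("pics/a6.png",cv2.resize(im[90:240,310:430],(480,600),interpolation=cv2.INTER_CUBIC))
```

```text
(no output)
```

View pics/a6.png

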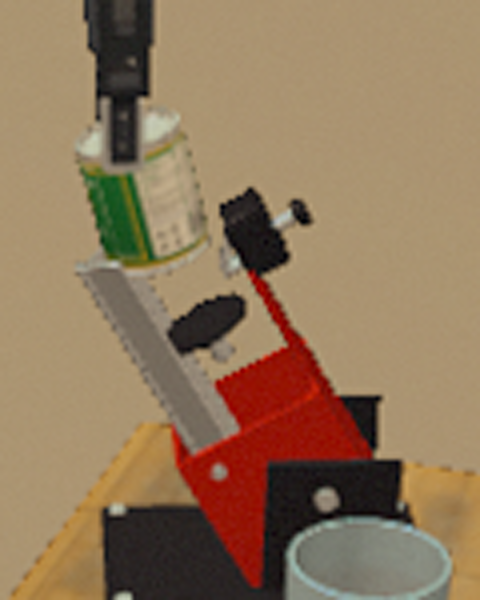

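Side view: tin tilted ~13° with its bottom edge inside the trough top, clear of the catch. Continue rotating forward, then slide down.

>>> apply_moves(plan=[[0.4,3,0,-1.5,0],[0.4,3,0,-1,0],[0.4,3,0,-0.5,0],[0.4,3,0,0,0],[0.4,0,0,0,0]])

```text
time: 13.42
ee_pos: [0.4674, -0.0153, 0.2497]
orientation: [[-0.99, 0.138, 0.007], [0.138, 0.99, -0.001], [-0.007, -0.0, -1.0]]
force: [5.2, -0.8, 4.4]
gripper_width: 0.0546
finger_force: 67.1
```

>>> apply_moves(plan=[[0.4,-2,0,3.5,0],[0.4,-2,0,3.5,0],[0.4,-2,0,3.5,0],[0.4,-2,0,3.5,0],[0.4,0,0,0,0]])

```text
time: 14.05
ee_pos: [0.4756, -0.0165, 0.2365]
orientation: [[-0.99, 0.137, 0.008], [0.137, 0.991, -0.001], [-0.008, -0.0, -1.0]]
force: [4.8, -0.5, 7.2]
gripper_width: 0.0548
finger_force: 67.4
```

>>> apply_moves(plan=[[0.4,-2,0,3.5,0],[0.4,-2,0,3.5,0],[0.4,-2,0,3.5,0],[0.4,-2,0,3.5,0],[0.4,-2,0,3.5,0],[0.4,-2,0,3.5,0],[0.4,0,0,0,0]], grip_force=60)

```text
time: 14.92
ee_pos: [0.4874, -0.0183, 0.2166]
orientation: [[-0.99, 0.138, 0.008], [0.138, 0.99, -0.002], [-0.008, -0.001, -1.0]]
force: [1.8, -0.5, 10.2]
gripper_width: 0.0545
finger_force: 67.8
```

>>> apply_moves(plan=[[0.4,-2,0,3.5,0],[0.4,-2,0,3.5,0],[0.4,-2,0,3.5,0],[0.4,-2,0,3.5,0],[0.4,-2,0,3.5,0],[0.4,-2,0,3.5,0],[0.4,-2,0,3.5,0],[0.4,-2,0,3.5,0],[0.4,-2,0,3.5,0],[0.4,0,0,0,0]])

```text
time: 16.18
ee_pos: [0.5044, -0.0209, 0.1854]
orientation: [[-0.99, 0.138, 0.005], [0.138, 0.99, -0.002], [-0.006, -0.001, -1.0]]
force: [-2.1, -0.5, 13.0]
gripper_width: 0.0549
finger_force: 68.1
```

>>> apply_moves(plan=[[0.4,-2,0,3.5,0],[0.4,-2,0,3.5,0],[0.4,-2,0,3.5,0],[0.4,-2,0,3.5,0],[0.4,-2,0,3.5,0],[0.4,-1,0,1.7,0],[0.4,0,0,0,0]])

```text
time: 17.05
ee_pos: [0.5148, -0.0224, 0.1662]
orientation: [[-0.99, 0.138, 0.004], [0.138, 0.99, -0.002], [-0.004, -0.002, -1.0]]
force: [-4.0, -0.2, 13.5]
gripper_width: 0.0547
finger_force: 68.3
```

>>> apply_moves(plan=[[0.4,-1,0,1.8,0],[0.4,-1,0,1.8,0],[0.4,-1,0,1.8,0],[0.4,0,0,0,0]])

```text
time: 17.55
ee_pos: [0.519, -0.0231, 0.1607]
orientation: [[-0.99, 0.138, 0.007], [0.138, 0.99, -0.002], [-0.007, -0.002, -1.0]]
force: [-0.1, -1.2, 11.8]
gripper_width: 0.0547
finger_force: 68.0
```

Force dropped and the catch's forward push vanished: looks snapped. Release, lift, and probe the lid with shut fingers.

>>> apply_moves(plan=[[0.8,0,0,0,0],[1,0,0,0,0],[1,0,0,0,0],[1,3,0,-20,0],[0,2,0,-20,0],[0,0,0,-10,0],[0,0,0,0,0],[0,0,0,0,0],[0,0,0,0,0]])

```text
time: 18.68
ee_pos: [0.5118, -0.0214, 0.2051]
orientation: [[-0.991, 0.137, -0.002], [0.137, 0.991, 0.0], [0.002, 0.0, -1.0]]
force: [0.5, 0.0, 0.5]
gripper_width: -0.0001
finger_force: 0.0
```

Run:
```python
from h import *
print(tool([.5145,-.0225,.1725]))
a=cv2.imread("pics/side0.png");b=vision.read_camera("side")
cv2.imwrite("pics/s7.png",b)
# platform (black disc) region of the open trough: mean grey before/after, and catch block
for n,(x,y,w,h) in dict(disc=(352,165,18,12),catch=(365,150,12,10)).items(): print(n,a[y:y+h,x:x+w].mean((0,1)),b[y:y+h,x:x+w].mean((0,1)))
# green label pixels
hs=cv2.cvtColor(b[120:220,330:420],cv2.COLOR_BGR2HSV);g=cv2.inRange(hs,(35,80,30),(85,255,255));ys,xs=np.nonzero(g);print("green px",len(xs),xs.mean()+330 if len(xs) else 0,ys.mean()+120 if len(xs) else 0,ys.min()+120 if len(xs) else 0)
```

```text
[-2.9 -0.7 32.6]
disc [52.67592593 60.94907407 69.93518519] [105.4537037  146.06018519 148.92592593]
catch [61.575      71.40833333 84.19166667] [65.5   75.025 86.05 ]
green px 155 360.9677419354839 181.03870967741935 166
```

>>> apply_moves(plan=[[0,-3,-1,15,0],[0,0,0,10,0],[0,0,0,4,0],[0,0,0,0,0]])

```text
time: 19.23
ee_pos: [0.5144, -0.0227, 0.1766]
orientation: [[-0.991, 0.137, -0.002], [0.137, 0.991, 0.0], [0.002, 0.0, -1.0]]
force: [-1.9, -0.0, 0.0]
gripper_width: -0.0001
finger_force: 0.5
```

>>> apply_moves(plan=[[0,0,0,3,0],[0,0,0,3,0],[0,0,0,0,0]])

```text
time: 19.6
ee_pos: [0.5162, -0.0228, 0.173]
orientation: [[-0.991, 0.137, 0.004], [0.137, 0.991, -0.0], [-0.004, 0.001, -1.0]]
force: [-1.9, 0.9, 5.5]
gripper_width: -0.0002
finger_force: 2.9
```

>>> apply_moves(plan=[[0,-1,0,2,0],[0,-1,0,2,0],[0,-1,0,1.5,0],[0,0,0,0,0]])

```text
time: 20.1
ee_pos: [0.5192, -0.0232, 0.1676]
orientation: [[-0.991, 0.137, 0.004], [0.137, 0.991, -0.0], [-0.004, 0.0, -1.0]]
force: [-2.2, 1.7, 5.1]
gripper_width: 0.0001
finger_force: 3.1
```

>>> apply_moves(plan=[[0,3,0,-20,0],[0,0,0,-40,0],[1,0,0,-40,0],[1,0,0,0,0]])

```text
time: 20.6
ee_pos: [0.5176, -0.0233, 0.2704]
orientation: [[-0.99, 0.137, 0.011], [0.137, 0.991, -0.002], [-0.011, -0.0, -1.0]]
force: [-0.0, 0.7, 0.0]
gripper_width: 0.0357
finger_force: 0.0
```

Run:
```python
from h import *
s=r.state();print(s['time'],s['ee_pos'],tool([.3985,-.2275,.13]))
b=vision.read_camera("side");cv2.imwrite("pics/s8.png",b)
a=cv2.imread("pics/s7.png")
M=np.hstack([cv2.resize(i[120:220,330:420],(400,444),interpolation=cv2.INTER_CUBIC) for i in(a,b)])
cv2.imwrite("pics/m8.png",M)
```

```text
20.6 [ 0.51755812 -0.02329821  0.27043811] [  91.4 -218.6  139.5]
```

View pics/m8.png

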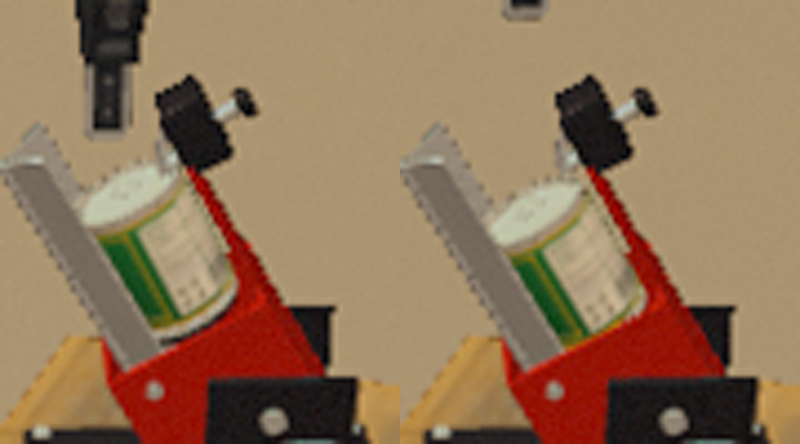

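Right half: the green lid sits below the catch nose with the tool clear (left: before the extra push, lid slightly higher), so green looks caught. Now the white tin.

>>> apply_moves(plan=[[1,15,-36,0,0],[1,15,-36,0,0],[1,15,-36,0,0],[1,15,-36,15,0],[1,16,-37,20,0],[1,15,-37,25,0],[1,0,0,40,0],[1,0,0,40,0],[1,0,0,0,0],[1,0,0,0,0]])

```text
time: 21.9
ee_pos: [0.3955, -0.2266, 0.1264]
orientation: [[-0.991, 0.137, 0.001], [0.137, 0.991, -0.001], [-0.001, -0.001, -1.0]]
force: [0.6, -0.1, 0.6]
gripper_width: 0.0858
finger_force: 0.0
```

Run:
```python
from h import *
print(r.state()['ee_pos'],tool([.399,-.2275,.0564]),head())
m=vision.camera_model("wrist");im=vision.read_camera("wrist");cv2.imwrite("pics/w9.png",im)
e=wpix([.399,-.2275,.072],m);print("exp",e)
g=cv2.medianBlur(cv2.cvtColor(im,cv2.COLOR_BGR2GRAY),5)
c=cv2.HoughCircles(g,cv2.HOUGH_GRADIENT,1,20,param1=100,param2=25,minRadius=40,maxRadius=80)
if c is not None:print(sorted(c[0].tolist(),key=lambda q:np.hypot(q[0]-e[0],q[1]-e[1]))[:3])
# pixel shift per mm in x and y
print(wpix([.409,-.2275,.072],m)-e,wpix([.399,-.2175,.072],m)-e)
```

```text
[ 0.39552647 -0.22655474  0.12640696] [-3.5 -0.4 70. ] 172.11455060019634
exp [321.07036334 267.37465144]
[[321.5, 261.5, 48.5], [317.5, 241.5, 45.70000076293945], [168.5, 153.5, 61.900001525878906]]
[ 2.35549129 15.66406   ] [17.31280869 -2.2400883 ]
```

>>> apply_moves(plan=[[1,-1,-0.5,25,0],[1,0,0,25,0],[1,0,0,14,0],[1,0,0,5,0],[1,0,0,0,0],[1,0,0,0,0]])

```text
time: 22.7
ee_pos: [0.3967, -0.2274, 0.0578]
orientation: [[-0.991, 0.137, 0.002], [0.137, 0.991, -0.001], [-0.002, -0.001, -1.0]]
force: [0.3, 0.2, 0.8]
gripper_width: 0.0854
finger_force: 0.0
```

>>> apply_moves(plan=[[0.4,0,0,0,0],[0.4,0,0,0,0],[0.4,0,0,0,0],[0.4,0,0,0,0]], grip_force=60)

```text
time: 23.2
ee_pos: [0.3966, -0.227, 0.0579]
orientation: [[-0.991, 0.137, 0.002], [0.137, 0.991, -0.0], [-0.002, -0.0, -1.0]]
force: [-0.7, 2.1, 4.8]
gripper_width: 0.0546
finger_force: 62.8
```

>>> apply_moves(plan=[[0.4,0,0,-40,0],[0.4,0,0,-45,0],[0.4,0,0,-45,0],[0.4,0,0,-45,0],[0.4,0,0,-45,0],[0.4,-12,36,-25,0],[0.4,-12,36,0,0],[0.4,-12,36,0,0],[0.4,-12,36,0,0],[0.4,-12,36,0,0]])

```text
time: 24.45
ee_pos: [0.4803, -0.0558, 0.3009]
orientation: [[-0.99, 0.138, -0.001], [0.138, 0.99, -0.0], [0.001, -0.0, -1.0]]
force: [-0.8, -0.6, -1.8]
gripper_width: 0.0546
finger_force: 64.2
```

>>> apply_moves(plan=[[0.4,-10,30,0,0],[0.4,-4,10,0,0],[0.4,0,0,0,0],[0.4,0,0,0,0]])

```text
time: 24.95
ee_pos: [0.4991, -0.0201, 0.3015]
orientation: [[-0.99, 0.139, -0.001], [0.139, 0.99, -0.001], [0.0, -0.001, -1.0]]
force: [-0.2, 0.2, -2.3]
gripper_width: 0.0547
finger_force: 64.2
```

Run:
```python
from h import *
s=r.state();print(s['time'],s['ee_pos'],s['force'],s['gripper_width'],tool([.5012,-.0195,.255]),head())
```

```text
24.95 [ 0.49913142 -0.0201009   0.30154544] [-0.21590461  0.15087958 -2.32767207] 0.05465423078669798 [-2.   0.9 46.5] 172.0344239406651
```

>>> apply_moves(plan=[[0.4,-2,1,14,0],[0.4,0,0,14,0],[0.4,0,0,10,0],[0.4,0,0,5,0],[0.4,0,0,3,0],[0.4,0,0,0,0],[0.4,2,0,0,0],[0.4,2,0,0,0],[0.4,1,0,0,0],[0.4,0,0,0,0]])

```text
time: 26.2
ee_pos: [0.4974, -0.0181, 0.2566]
orientation: [[-0.99, 0.138, 0.003], [0.138, 0.99, -0.001], [-0.003, -0.0, -1.0]]
force: [3.2, -0.8, 1.1]
gripper_width: 0.0547
finger_force: 64.2
```

>>> apply_moves(plan=[[0.4,0,0,1,0],[0.4,3,-0.5,0.3,0],[0.4,3,0,0.8,0],[0.4,3,0,1.2,0],[0.4,2,0,1,0],[0.4,3,0,2,0],[0.4,2.5,0,2.5,0],[0.4,2,0,2.5,0],[0.4,0,0,0,0]])

```text
time: 27.32
ee_pos: [0.483, -0.0178, 0.2519]
orientation: [[-0.99, 0.138, 0.019], [0.138, 0.99, -0.006], [-0.02, -0.003, -1.0]]
force: [7.5, -3.7, 16.8]
gripper_width: 0.0546
finger_force: 67.9
```

>>> apply_moves(plan=[[0.4,3,0,-1.5,0],[0.4,3,0,-1,0],[0.4,3,0,-0.5,0],[0.4,3,0,0,0],[0.4,0,0,0,0]])

```text
time: 27.95
ee_pos: [0.467, -0.0149, 0.2489]
orientation: [[-0.99, 0.138, 0.003], [0.138, 0.99, -0.002], [-0.004, -0.001, -1.0]]
force: [3.1, -3.3, 5.5]
gripper_width: 0.0549
finger_force: 62.9
```

>>> apply_moves(plan=[[0.4,-2,-0.7,3.5,0],[0.4,-2,0,3.5,0],[0.4,-2,0,3.5,0],[0.4,-2,0,3.5,0],[0.4,-2,0,3.5,0],[0.4,-2,0,3.5,0],[0.4,-2,0,3.5,0],[0.4,0,0,0,0]])

```text
time: 28.95
ee_pos: [0.4811, -0.0172, 0.2255]
orientation: [[-0.99, 0.138, 0.005], [0.138, 0.99, -0.001], [-0.005, -0.001, -1.0]]
force: [1.4, -2.8, 8.5]
gripper_width: 0.055
finger_force: 63.2
```

>>> apply_moves(plan=[[0.4,-2,0,3.5,0],[0.4,-2,0,3.5,0],[0.4,-2,0,3.5,0],[0.4,-2,0,3.5,0],[0.4,-2,0,3.5,0],[0.4,-2,0,3.5,0],[0.4,-2,0,3.5,0],[0.4,0,0,0,0]], grip_force=90)

```text
time: 29.95
ee_pos: [0.4939, -0.0191, 0.201]
orientation: [[-0.99, 0.138, 0.002], [0.138, 0.99, -0.001], [-0.002, -0.001, -1.0]]
force: [-3.0, -1.9, 11.0]
gripper_width: 0.0539
finger_force: 92.6
```

>>> apply_moves(plan=[[0.4,-2,0,3.5,0],[0.4,-2,0,3.5,0],[0.4,-2,0,3.5,0],[0.4,-2,0,3.5,0],[0.4,-2,0,3.5,0],[0.4,-2,0,3.5,0],[0.4,-2,0,3.5,0],[0.4,-2,0,3.5,0],[0.4,-2,0,3.5,0],[0.4,0,0,0,0]])

```text
time: 31.2
ee_pos: [0.511, -0.0217, 0.1689]
orientation: [[-0.99, 0.138, -0.001], [0.138, 0.99, -0.002], [0.001, -0.002, -1.0]]
force: [-3.9, -2.6, 9.9]
gripper_width: 0.0542
finger_force: 92.8
```

>>> apply_moves(plan=[[0.4,-2,0,3.5,0],[0.4,-1,0,1.8,0],[0.4,-1,0,1.8,0],[0.4,0,0,0,0]])

```text
time: 31.7
ee_pos: [0.515, -0.0223, 0.162]
orientation: [[-0.99, 0.138, -0.001], [0.138, 0.99, -0.002], [0.001, -0.002, -1.0]]
force: [-3.9, -2.8, 9.8]
gripper_width: 0.0539
finger_force: 92.9
```

>>> apply_moves(plan=[[0.4,-1.2,0,1,0],[0.4,-1.2,0,1,0],[0.4,-1,0,1,0],[0.4,0,0,0,0]])

```text
time: 32.2
ee_pos: [0.519, -0.0229, 0.1588]
orientation: [[-0.99, 0.138, 0.001], [0.138, 0.99, -0.002], [-0.001, -0.002, -1.0]]
force: [-1.1, -2.3, 7.6]
gripper_width: 0.0537
finger_force: 92.5
```

>>> apply_moves(plan=[[0.4,-1,0,0.8,0],[0.4,0,0,0,0],[0.4,0,0,0,0]])

```text
time: 32.58
ee_pos: [0.5198, -0.023, 0.1579]
orientation: [[-0.99, 0.138, 0.0], [0.138, 0.99, -0.002], [-0.0, -0.002, -1.0]]
force: [-2.8, -2.7, 8.4]
gripper_width: 0.0537
finger_force: 92.5
```

>>> apply_moves(plan=[[0.8,0,0,0,0],[1,0,0,0,0],[1,3,0,-15,0],[0,3,0,-20,0],[0,0,0,-5,0],[0,0,0,0,0],[0,0,0,0,0],[0,0,0,0,0]])

```text
time: 33.58
ee_pos: [0.5138, -0.0213, 0.1951]
orientation: [[-0.991, 0.137, -0.002], [0.137, 0.991, 0.0], [0.002, 0.0, -1.0]]
force: [-0.0, 0.4, 0.4]
gripper_width: 0.0
finger_force: 0.0
```

Run:
```python
from h import *
s=r.state();print(s['ee_pos'],tool([.5145,-.0225,.1725]))
b=vision.read_camera("side");cv2.imwrite("pics/s10.png",b)
O=np.array([.516,-.022,.178]);R=chuteR(np.radians(172.1))
for f in ("s7","s8","s10"):
    im=cv2.imread(f"pics/{f}.png")
    # brightness profile along the tin's near side line (x=0,y=-28.5): lid/casing transitions
    out=[]
    for z in range(60,-84,-6):
        p=proj("side",O+R@np.array([5,0,z])/1000).round().astype(int);out.append("%d:%s"%(z,im[p[1],p[0]].tolist()))
    print(f,*out)
```

```text
[ 0.51380841 -0.0213494   0.19509547] [-0.9 -1.  22.6]
s7 60:[114, 148, 171] 54:[113, 148, 170] 48:[114, 150, 172] 42:[112, 143, 165] 36:[117, 132, 144] 30:[115, 132, 145] 24:[112, 150, 173] 18:[112, 147, 171] 12:[112, 150, 172] 6:[141, 167, 176] 0:[168, 195, 192] -6:[171, 195, 195] -12:[171, 198, 194] -18:[124, 148, 164] -24:[104, 147, 144] -30:[124, 159, 174] -36:[126, 160, 176] -42:[137, 169, 190] -48:[130, 161, 181] -54:[119, 150, 169] -60:[135, 163, 180] -66:[131, 162, 182] -72:[140, 172, 193] -78:[127, 160, 176]
s8 60:[112, 147, 170] 54:[114, 147, 171] 48:[111, 147, 169] 42:[112, 147, 169] 36:[115, 149, 171] 30:[113, 147, 170] 24:[111, 146, 168] 18:[112, 148, 170] 12:[112, 148, 170] 6:[113, 147, 170] 0:[111, 147, 170] -6:[150, 177, 182] -12:[164, 190, 188] -18:[167, 193, 193] -24:[139, 164, 175] -30:[90, 138, 164] -36:[113, 153, 154] -42:[122, 158, 173] -48:[123, 153, 172] -54:[135, 169, 189] -60:[129, 161, 181] -66:[131, 159, 179] -72:[137, 167, 187] -78:[130, 162, 182]
s10 60:[111, 147, 170] 54:[114, 149, 172] 48:[111, 149, 172] 42:[114, 151, 173] 36:[115, 146, 166] 30:[103, 118, 130] 24:[22, 22, 24] 18:[95, 110, 121] 12:[114, 151, 174] 6:[126, 154, 174] 0:[173, 200, 197] -6:[171, 199, 196] -12:[174, 200, 196] -18:[96, 120, 143] -24:[107, 151, 153] -30:[125, 160, 180] -36:[97, 135, 138] -42:[137, 173, 196] -48:[133, 167, 189] -54:[127, 161, 183] -60:[137, 170, 193] -66:[107, 139, 159] -72:[115, 147, 168] -78:[116, 151, 169]
```

Lid level equals green's caught level. Add the same seating push with shut fingers.

>>> apply_moves(plan=[[0,-1,-1,12,0],[0,0,0,6,0],[0,0,0,4,0],[0,-1,0,2,0],[0,-1,0,2,0],[0,-1,0,2,0],[0,-1,0,1,0],[0,0,0,0,0]])

```text
time: 34.62
ee_pos: [0.5191, -0.0233, 0.1686]
orientation: [[-0.991, 0.137, 0.001], [0.137, 0.991, -0.0], [-0.001, -0.0, -1.0]]
force: [-3.3, 0.1, 6.9]
gripper_width: -0.0002
finger_force: 3.8
```

>>> apply_moves(plan=[[0,3,0,-20,0],[0,0,0,-40,0],[0,0,0,-40,0],[0.3,20,0,-20,0],[0.5,40,0,-10,0],[0.5,30,0,0,0],[0.5,0,0,0,0],[0.5,0,0,0,0]])

```text
time: 35.62
ee_pos: [0.4272, -0.0104, 0.2966]
orientation: [[-0.991, 0.137, -0.0], [0.137, 0.991, 0.0], [0.0, 0.0, -1.0]]
force: [-0.2, 0.2, -0.6]
gripper_width: 0.0428
finger_force: 0.0
```

Run:
```python
from h import *
s=r.state();print(s['time'],s['ee_pos'],s['force'])
b=vision.read_camera("side");cv2.imwrite("pics/s11.png",b);cv2.imwrite("pics/t11.png",vision.read_camera("top"));cv2.imwrite("pics/w11.png",vision.read_camera("wrist"))
O=np.array([.516,-.022,.178]);R=chuteR(np.radians(172.1))
for f in ("s8","s11"):
    im=cv2.imread(f"pics/{f}.png")
    print(f,[(z,im[tuple(proj("side",O+R@np.array([5,0,z])/1000).round().astype(int)[::-1])].tolist()) for z in range(12,-34,-6)])
i0=cv2.imread("pics/side0.png").astype(int)
for f in("s7","s8","s10","s11"):
    i=cv2.imread(f"pics/{f}.png").astype(int);x0,y0,w,h=362,138,26,24
    d=np.abs(i-i0)[y0:y0+h,x0:x0+w].max(2);print(f,"catch-area change px>30:",(d>30).sum(),np.argwhere(d>30)[:,::-1].min(0) if (d>30).any() else "",(np.argwhere(d>30)[:,::-1].max(0) if (d>30).any() else ""))
for n,z in(("catch_nose",(22,0,-2)),("slope",(36,0,20)),("housing",(35,-16,27))):print(n,proj("side",O+R@np.array(z)/1000))
# bystanders moved? compare whole picture outside robot/tin areas
d=np.abs(cv2.imread("pics/s11.png").astype(int)-i0).max(2)>40
n,l,st,c=cv2.connectedComponentsWithStats(cv2.morphologyEx(d.astype(np.uint8),cv2.MORPH_OPEN,np.ones((3,3),np.uint8)))
print([st[k].tolist() for k in range(1,n) if st[k,4]>25])
```

```text
35.625 [ 0.42721823 -0.01039202  0.29657719] [-0.18201928  0.24223296 -0.6431529 ]
s8 [(12, [112, 148, 170]), (6, [113, 147, 170]), (0, [111, 147, 170]), (-6, [150, 177, 182]), (-12, [164, 190, 188]), (-18, [167, 193, 193]), (-24, [139, 164, 175]), (-30, [90, 138, 164])]
s11 [(12, [112, 149, 169]), (6, [111, 147, 170]), (0, [116, 151, 171]), (-6, [147, 174, 186]), (-12, [169, 198, 194]), (-18, [169, 198, 194]), (-24, [109, 136, 151]), (-30, [69, 125, 175])]
s7 catch-area change px>30: 31 [ 0 19] [10 23]
s8 catch-area change px>30: 5 [ 2 21] [ 5 23]
s10 catch-area change px>30: 26 [ 0 18] [ 8 23]
s11 catch-area change px>30: 8 [ 0 21] [ 7 23]
catch_nose [364.7281182  157.74105491]
slope [365.63423789 146.34095738]
housing [364.36663251 146.65951701]
[[0, 0, 171, 210, 23530], [183, 0, 27, 15, 382], [290, 0, 39, 6, 189], [291, 17, 40, 94, 1997], [185, 22, 32, 62, 1324], [351, 162, 21, 17, 241], [117, 167, 34, 32, 540], [147, 171, 26, 48, 886], [364, 178, 22, 20, 284], [67, 209, 49, 25, 578], [303, 252, 29, 17, 396], [304, 270, 14, 25, 262], [355, 308, 37, 56, 1498], [361, 359, 10, 5, 31]]
```

>>> apply_moves(plan=[[0.5,20,0,-5,0],[0.5,20,0,0,0],[0.5,0,0,0,0],[0.5,0,0,0,0],[0.5,0,0,0,0],[0.5,0,0,0,0],[0.5,0,0,0,0],[0.5,0,0,0,0]])

```text
time: 36.78
ee_pos: [0.3873, -0.0049, 0.3019]
orientation: [[-0.991, 0.137, -0.0], [0.137, 0.991, 0.0], [0.0, 0.0, -1.0]]
force: [-0.5, -0.1, 0.9]
gripper_width: 0.0428
finger_force: 0.0
```

Run:
```python
from h import *
a=cv2.imread("pics/s11.png").astype(int);b=vision.read_camera("side").astype(int)
d=np.abs(a-b)[130:210,340:410].max(2);print(d.max(),(d>30).sum(),r.state()['time'])
i0=cv2.imread("pics/side0.png").astype(int);n=np.abs(b-i0)[150:157,362:370].max(2);print("nose patch change",n.max())
if (d>30).sum()<8 and n.max()<40: print(r.close_job())
```

```text
23 0 36.825
nose patch change 5
the job is handed in; nothing more can be done
None
```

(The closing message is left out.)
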